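# Shut the pegboard's vent flap with the hook pole

### The job

The vent flap at the top of the green pegboard stand is open. Take the hook pole (the one with the red pin, not the blue roller stick), drop its pin into the yellow ring eye on the flap and pull the flap fully shut with it, then lift the pin out and put the pole back on its rest the way it lay.

Things in the scene. Friction and masses are not known exactly. Their poses are not given: they have to be found in the camera images.
- pole: Hook pole, 130 g: level aluminium rod, 16 mm square, 380 long; black sleeve (18 square, 100 long) at its middle; red end with a red pin straight down. Origin: rod's middle, on its axis, near the centre of mass; x along the rod to the pin, z up. Pin: 10 mm thick, at x +180, to 72 below the axis. Grip the sleeve from above, across the rod. Not the blue roller stick on the like rest (they swap).
- rest_pole: The pole's fixed wooden rest, 220 x 70 mm; origin under its centre, x along it as the pole lies. Two black forks at x +-90 mm hold the rod's axis 93 mm above the table, the pole's origin over the rest's. Slots open upward, 24 mm wide, mouths flaring to about 50; forks end 115 mm above the table. Between the forks there are 70 mm free below the rod.
- flap_eye (a point): Centre of the yellow ring eye, 232 mm above the table, near the flap's free edge, 40 mm out from the flap's mid-plane on the face towards the robot. Ring level, hole open from above: 44 mm clear, wire 8 mm. Turns with the flap: y along the flap to the hinge, x normal to it, away from the ring; hinge at x +40, y +170 mm. Flap top is 225 mm high, posts 235, green sheet left of the hinge 245.
- flap_hinge (a point): Point on the flap's upright hinge axis at the eye's height, at the left post of the opening as the robot sees it. Axes of the fixed board, not turning with the flap: x through the board away from the robot, y along it to the left, z up. With the flap shut the eye is at x -40, y -170 mm from here.
- flap (a joint): Angle (rad) of the vent flap: green steel, 195 x 98 mm, hinged on an upright axis. 0 = shut, in line with the board, against its stop; grows as the flap swings away from the robot, anticlockwise from above. Starts at 0.8 to 1.15. The hinge is stiff: the flap stays where it is left and takes about 1 N at the eye to move; no spring, no latch.

How it is judged:
On the way, in this order (a step that is already met when the one before it is completed fails the run):
1. the pole's pin is down in the ring eye while the flap still stands open (x of flap_eye in the frame of pole between 0.155 and 0.205 m and y of flap_eye in the frame of pole between -0.025 and 0.025 m and z of flap_eye in the frame of pole between -0.068 and 0 m and value of joint flap above 0.5 rad), for 0.2 s.
2. the flap is shut with the pin still in the eye (x of flap_eye in the frame of pole between 0.155 and 0.205 m and y of flap_eye in the frame of pole between -0.025 and 0.025 m and z of flap_eye in the frame of pole between -0.068 and 0 m and value of joint flap below 0.175 rad), for 0.2 s.
At the end, for the whole second after the job is handed in: The flap is shut (within 0.175 rad, 10 degrees) and the pole lies at rest on its own rest again, its middle within 25 mm of where it started, pin down within 10 degrees (value of joint flap below 0.175 rad and distance of pole from where it was at the start of the episode below 0.025 m and angle between pole's own z axis and vertical below 0.175 rad and linear speed of pole below 0.02 m/s); the robot touches nothing.
It also fails if it takes over 58 s, if anything falls off the work surface, if the arm or the gripper's body presses on something with over 40 N, if the wrist force passes 120 N, or if a joint passes its speed limit or range.

### The arm

A 7-joint arm with a two-finger parallel gripper is mounted at the origin on the work surface. World frame = base frame: x ahead of the robot, y to its left, z up, the work surface at z = 0. Lengths are in m, angles in rad, forces in N, time in s.
With the tool pointing down it reaches from about 0.425 to 0.875 m from the base axis. Payload 8.4 kg.
Tool frame: the origin (TCP) lies at the very end of the fingers, on their centre line; the grasp point (between the pads) lies 19 mm behind it; z points along the fingers, y is the line along which they close (so a half turn about z gives the same grasp; the last joint's range is limited). The gripper opens to 85 mm and grips with 20 to 120 N. Pads are 22 mm wide; open, the fingers measure 114 mm over their backs; the gripper's body (76 mm by 85 mm) begins 54 mm behind the grasp point. The pads swing forward as they close: fully open they stand 13 mm farther back than shut.
Start: joints at [-1.327, 0.333, 0.04, 1.465, -0.013, 1.343, -0.059], TCP at [0.218, 0.612, 0.231] pointing down, gripper open.
Joint ranges: [-2.58, 2.58], [-0.38, 2.09], [-1.3, 1.39], [0.25, 2.4], [-1.5, 4.64], [0.08, 2.09], [-2.65, 2.65]. Speed limits (rad/s): [2.22, 2.22, 2.79, 2.79, 3.14, 3.14, 3.14].

### API

Orientations are given as a unit quaternion [w, x, y, z].
In Python, from workcell import * gives the robot as it stands.
- The arm moves only by the tool play_rows, never from a script. Its argument "commands" is a list of rows, each a list of 7 numbers: the shift along the tool's x, y, z in units of 30 mm (1.0 is 30 mm), then the turn, a rotation vector about the tool's x, y, z in units of 5 degrees (1.0 is 5 degrees), then the gripper command: -1 is fully open, 1 is shut, values between are in proportion. A call has 1 to 12 rows; each row is the pose to reach, as a shift and turn from the pose commanded when the call began, along the tool's axes at that moment; what a row does not reach only later rows make up. A row lasts 1/10 s, in which the tool goes at most 50 mm and 8.59 degrees, less where a joint would pass 70% of its speed; a pose out of reach is approached as far as the arm can. A call with a gripper value outside its range is refused whole. The fingers move at their own pace and stop on an object; the grip force is fixed at half the most. Time passes only in rows, so rows that repeat a pose let the fingers close. It gives the time, the measured TCP pose, the force, the opening and the grip force at its end, in the units of the state.
- sense(): the state, without advancing time (a new reading comes with each control period).
- camera(name): name is "scene" or "top"; returns a dict with "frame" (480x640x3 uint8, red, green, blue), "range_z" (480x640 float32, m along the optical axis (not along the pixel's ray), 0 where there is no reading), "K" (3x3 intrinsics, pixels), "R" (3x3) and "t" (3): a world point X has camera coordinates R X + t. Camera axes: x right, y down, z forward; pixel columns grow to the right and rows downward; lengths in m; the calibration is good to about 2 mm. A picture is of the moment at which its call begins.
- finish_job(): hands the job in; it is judged then, once.
Trained networks look in a picture, given as the dict that the camera call returned (one of the last four; its "shot" number tells which), for a name from the list of things; names that differ only in an ending like _2 or _b are one class to them, and where a whole thing is asked for, a point or a joint stands for the part that bears it (a point fixed in the world has none). Each returns a list of dicts, best first, with "score" (0 to 1); they miss things now and then, are a little off and sometimes report something else, mostly with a low value. They report only what shows in the picture. A call takes as long as a camera call.
- masks_of(picture, label): "mask" (480x640 bool, what is visible of it) and "extent" ([left, top, width, height] in pixels, round what is visible of it).
The state is a dict: "clock": time; "qpos": joint angles; "qd": joint speeds; "joint_torque": joint torques, N m; "ee_pos": TCP position; "tcp_rot": TCP orientation; "force": force on the tool from outside, world axes, zero at the start; "ft_torque": the same for the moment, N m; "opening": opening from 0.0 (shut) to 1.0 (fully open); "gripper_force": force on a finger pad.
Only numpy, scipy, OpenCV 4.12 (cv2) and the standard library are available. Lean on these libraries where they do the work, as an engineer would, in place of code of your own. Each camera call takes 0.05 s, during which the arm holds its last target. There are 200 camera calls.

## Working session

There is one attempt and no reset: what is moved stays moved. The work goes in short steps, Python scripts to look and compute and a tool call to move; the robot and the scene stay as the last step left them, time stands still between calls to the robot, and variables do not carry over. Pictures are saved under pics/ and viewed, at most 10 in all, crops included, and the job is handed in when it is done.

Besides the shell and the picture viewer there is one more tool, called after ">>>" as name(argument=value, ...) on one line, values as JSON. play_rows: Moves the arm, as the interface text tells. Its arguments: {"type":"object","properties":{"commands":{"type":"array","items":{"type":"array","items":{"type":"number"}}}},"required":["commands"]}

```bash
mkdir -p pics; ls; cat > h.py <<'E'
from workcell import *
import numpy as np, cv2
from scipy.spatial.transform import Rotation as Rn
def pts(p,m):
    v,u=np.nonzero(m&(p["range_z"]>0)); z=p["range_z"][v,u]
    c=np.stack([u,v,np.ones_like(u)]).astype(float); c=np.linalg.inv(p["K"])@c*z
    return ((p["R"].T)@(c-np.array(p["t"])[:,None])).T
def save(p,n): cv2.imwrite(f"pics/{n}.png",p["frame"][:,:,::-1])
def tcp():
    s=sense(); q=np.array(s["tcp_rot"]); return np.array(s["ee_pos"]),Rn.from_quat(q[[1,2,3,0]]),s
E
python3 - <<'E'
from h import *
P={}
for n in("scene","top"):
    p=camera(n);save(p,n+"1");
    for l in("pole","rest_pole","flap_eye","flap"):
        for d in masks_of(p,l)[:3]:
            w=pts(p,d["mask"]); print(n,l,round(d["score"],2),d["extent"],len(w), np.round(np.percentile(w,[2,50,98],axis=0),3).tolist() if len(w) else '')
    print(np.round(-p["R"].T@p["t"],3))
pos,R,s=tcp();print(pos,R.as_matrix().round(3).tolist(),s["clock"],s["force"])
E
cd pics; python3 -c "
import cv2,numpy as np
a=np.vstack([cv2.imread('scene1.png'),cv2.imread('top1.png')]);print(a.shape)"
```

```text
pics
scene rest_pole 0.85 [129.6, 313.7, 129.4, 89.8] 3880 [[0.557, -0.373, 0.005], [0.596, -0.276, 0.011], [0.628, -0.167, 0.112]]
scene flap_eye 0.92 [412.0, 168.6, 40.9, 111.8] 1615 [[0.52, 0.154, 0.124], [0.628, 0.223, 0.21], [0.691, 0.296, 0.236]]
scene flap 0.62 [409.5, 168.2, 42.0, 113.3] 1702 [[0.52, 0.154, -0.001], [0.626, 0.227, 0.209], [0.691, 0.298, 0.236]]
[ 1.04  -0.216  0.988]
top pole 0.9 [361.8, 186.9, 200.2, 26.4] 2142 [[0.566, -0.454, 0.002], [0.588, -0.264, 0.101], [0.613, -0.082, 0.105]]
top rest_pole 0.72 [397.6, 174.2, 120.4, 57.5] 2606 [[0.549, -0.365, 0.008], [0.576, -0.272, 0.013], [0.615, -0.162, 0.115]]
top flap_eye 0.57 [151.8, 163.0, 78.9, 115.8] 2924 [[0.519, 0.159, 0.132], [0.612, 0.247, 0.198], [0.685, 0.298, 0.238]]
top flap 0.56 [148.8, 159.3, 77.6, 119.1] 3124 [[0.519, 0.159, 0.001], [0.614, 0.248, 0.196], [0.691, 0.299, 0.238]]
top flap 0.39 [82.7, 158.9, 207.5, 157.4] 7682 [[0.48, 0.091, 0.001], [0.521, 0.258, 0.154], [0.685, 0.388, 0.245]]
[0.355 0.044 0.985]
[0.21848034 0.61213063 0.23128354] [[-0.942, 0.336, -0.0], [0.336, 0.942, -0.0], [-0.0, -0.0, -1.0]] 0.5 [0.32081449 0.13646071 0.23537385]
(960, 640, 3)
```

View pics/scene1.png

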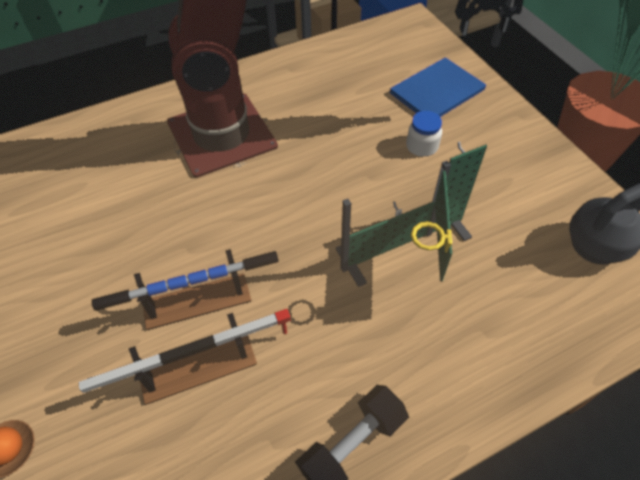

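View pics/top1.png

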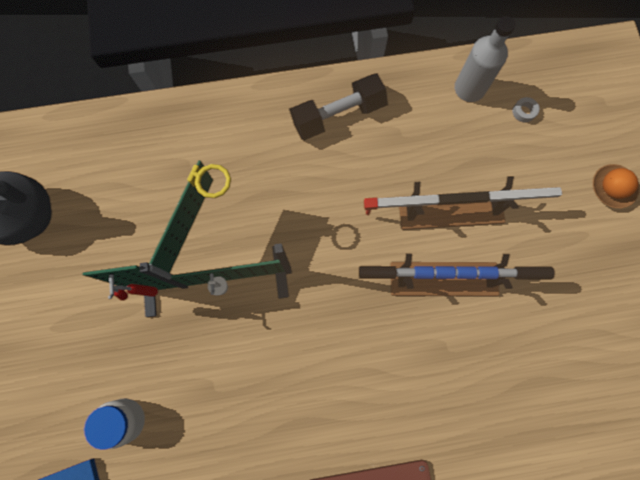

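The scene view shows the pole with the red pin at (285,320), its black sleeve at (187,348), the roller stick behind it, and the yellow ring at (428,236). The top view shows the pole at row ~200 with its red end at (370,204), the ring at (212,180) and the hinge near (155,272).

```bash
cat >> h.py <<'E'
def onplane(p,uv,z):
    uv=np.atleast_2d(uv).astype(float); c=-p["R"].T@np.array(p["t"])
    d=(p["R"].T@np.linalg.inv(p["K"])@np.c_[uv,np.ones(len(uv))].T).T
    return c+d*((z-c[2])/d[:,2])[:,None]
def hsv(p): return cv2.cvtColor(p["frame"],cv2.COLOR_RGB2HSV)
def ring(p):
    h=hsv(p); m=(abs(h[...,0].astype(int)-28)<6)&(h[...,1]>150)&(h[...,2]>120)
    cs,_=cv2.findContours(m.astype(np.uint8),cv2.RETR_CCOMP,cv2.CHAIN_APPROX_NONE)
    n,l,st,_=cv2.connectedComponentsWithStats(m.astype(np.uint8))
    out=[]
    cc,hi=cv2.findContours(m.astype(np.uint8),cv2.RETR_CCOMP,cv2.CHAIN_APPROX_NONE)
    for c,k in zip(cc,hi[0]):
        if k[3]>=0 and len(c)>15:   # hole
            w=onplane(p,c[:,0],0.232); (x,y),r=cv2.minEnclosingCircle((w[:,:2]*1000).astype(np.float32)); out.append((x,y,r))
    return out,m
E
python3 - <<'E'
from h import *
for n in("scene","top"):
    p=camera(n); o,m=ring(p); print(n,"ring",np.round(o,1)); w=pts(p,m); w=w[w[:,2]>.2];print(w.mean(0).round(3),np.percentile(w[:,2],[5,50,95]).round(3))
    h=hsv(p); 
    A=pts(p,np.ones((480,640),bool)); 
    # pole rod
    B=A[(A[:,2]>.094)&(A[:,2]<.107)&(A[:,1]<-.03)&(A[:,0]>.55)&(A[:,0]<.64)]
    mu=B.mean(0);u,s,v=np.linalg.svd(B-mu,full_matrices=False);d=v[0]*np.sign(v[0,1]);t=(B-mu)@d
    print("pole",mu.round(4),d.round(4),np.percentile(t,[0,1,99,100]).round(3),"mid",(mu+d*(np.percentile(t,.5)+np.percentile(t,99.5))/2).round(4))
    red=((h[...,0]<8)|(h[...,0]>172))&(h[...,1]>150)
    C=pts(p,red); C=C[(C[:,1]<0)&(C[:,0]>.5)&(C[:,1]>-.2)];print("red",C.mean(0).round(3),C.min(0).round(3),C.max(0).round(3))
    # board tops
    T=A[(A[:,2]>.215)&(A[:,2]<.25)&(A[:,0]>.4)&(A[:,1]>0)&(A[:,1]<.45)]
    T=T[::max(1,len(T)//60)]
    print(T[np.argsort(T[:,1])].round(3).tolist())
E
```

```text
scene ring [[646.3 180.2  24.3]]
[0.65  0.187 0.233] [0.23  0.234 0.237]
pole [ 0.5881 -0.2748  0.1   ] [0.098  0.9952 0.0011] [-0.186 -0.182  0.193  0.196] mid [ 0.5886 -0.2695  0.1   ]
red [ 0.607 -0.091  0.094] [ 0.551 -0.102 -0.006] [ 0.617 -0.061  0.106]
[[0.515, 0.083, 0.224], [0.52, 0.084, 0.234], [0.518, 0.092, 0.233], [0.514, 0.093, 0.235], [0.662, 0.154, 0.234], [0.65, 0.155, 0.233], [0.642, 0.157, 0.234], [0.665, 0.166, 0.234], [0.626, 0.171, 0.235], [0.623, 0.173, 0.233], [0.67, 0.181, 0.233], [0.626, 0.182, 0.234], [0.621, 0.182, 0.237], [0.669, 0.184, 0.236], [0.671, 0.184, 0.235], [0.626, 0.188, 0.233], [0.623, 0.192, 0.23], [0.688, 0.197, 0.218], [0.649, 0.201, 0.233], [0.658, 0.201, 0.235], [0.643, 0.202, 0.233], [0.678, 0.204, 0.219], [0.665, 0.204, 0.229], [0.685, 0.204, 0.224], [0.679, 0.207, 0.221], [0.673, 0.211, 0.232], [0.665, 0.211, 0.234], [0.66, 0.217, 0.233], [0.655, 0.219, 0.234], [0.625, 0.239, 0.222], [0.612, 0.243, 0.219], [0.607, 0.252, 0.22], [0.603, 0.255, 0.22], [0.581, 0.265, 0.222], [0.567, 0.27, 0.222], [0.557, 0.279, 0.224], [0.543, 0.289, 0.22
[... 1514 characters left out ...]
, [0.613, 0.25, 0.223], [0.605, 0.251, 0.222], [0.597, 0.254, 0.22], [0.587, 0.265, 0.227], [0.58, 0.266, 0.219], [0.57, 0.273, 0.224], [0.563, 0.276, 0.218], [0.557, 0.281, 0.219], [0.538, 0.291, 0.224], [0.518, 0.298, 0.221], [0.531, 0.299, 0.221], [0.519, 0.299, 0.224], [0.527, 0.3, 0.224], [0.515, 0.302, 0.23], [0.52, 0.307, 0.235], [0.516, 0.312, 0.225], [0.524, 0.321, 0.244], [0.524, 0.329, 0.246], [0.521, 0.337, 0.243], [0.522, 0.338, 0.244], [0.52, 0.344, 0.243], [0.526, 0.351, 0.244], [0.521, 0.353, 0.216], [0.521, 0.36, 0.244], [0.51, 0.36, 0.223], [0.52, 0.363, 0.224], [0.487, 0.364, 0.229], [0.521, 0.365, 0.24], [0.499, 0.366, 0.224], [0.522, 0.388, 0.247], [0.521, 0.395, 0.226]]
```

```bash
cat >> h.py <<'E'
def go(x,y,z,psi=None):
    """row from the present pose to tcp (x,y,z) with tool y axis at world yaw psi deg"""
    pos,R,s=tcp(); M=R.as_matrix(); d=M.T@(np.array([x,y,z])-pos)/.03
    cur=np.degrees(np.arctan2(M[1,1],M[0,1])); w=np.zeros(3)
    if psi is not None:
        a=np.radians(psi); Y=np.array([np.cos(a),np.sin(a),0]);Z=np.array([0,0,-1.]);T=np.c_[np.cross(Y,Z),Y,Z]
        w=np.degrees(Rn.from_matrix(M.T@T).as_rotvec())/5
    print("yaw",cur.round(1),"row",d.round(2),w.round(2),"t",s["clock"])
E
python3 -c "
from h import *
go(.44,.15,.33,30); go(.5886,-.268,.2,-5.6)"
```

```text
yaw 70.4 row [-12.13 -12.03  -3.29] [-0.    0.    8.07] t 0.6
yaw 70.4 row [-21.48 -23.48   1.04] [-0.    0.   15.19] t 0.6
```

>>> play_rows(commands=[[0, 0, -3.3, 0, 0, 0, -1], [0, 0, -3.3, 0, 0, 0, -1], [0, 0, -3.3, 0, 0, 0, -1], [-12.1, -12, -3.3, 0, 0, 8, -1], [-12.1, -12, -3.3, 0, 0, 8, -1], [-12.1, -12, -3.3, 0, 0, 8, -1], [-12.1, -12, -3.3, 0, 0, 8, -1], [-12.1, -12, -3.3, 0, 0, 8, -1], [-12.1, -12, -3.3, 0, 0, 8, -1], [-12.1, -12, -3.3, 0, 0, 8, -1], [-12.1, -12, -3.3, 0, 0, 8, -1], [-12.1, -12, -3.3, 0, 0, 8, -1]])

```text
clock: 1.8
ee_pos: [0.4134, 0.2043, 0.3306]
tcp_rot: [-0.0, 0.497, 0.868, 0.001]
force: [1.2, 0.5, -0.0]
opening: 0.998
gripper_force: 0.0
```

```bash
python3 -c "
from h import *
go(.5886,-.268,.2,-5.6);print(tcp()[0],tcp()[2]['qpos'])"
```

```text
yaw 30.4 row [-16.54  -2.92   4.34] [ 0.01 -0.01  7.19] t 1.8
[0.41341179 0.20427813 0.33062408] [-1.00331236 -0.12231282  0.40799448  1.75438328  0.04799329  1.49862621
 -0.07160365]
```

>>> play_rows(commands=[[-16.5, -2.9, 4.3, 0, 0, 7.2, -1], [-16.5, -2.9, 4.3, 0, 0, 7.2, -1], [-16.5, -2.9, 4.3, 0, 0, 7.2, -1], [-16.5, -2.9, 4.3, 0, 0, 7.2, -1], [-16.5, -2.9, 4.3, 0, 0, 7.2, -1], [-16.5, -2.9, 4.3, 0, 0, 7.2, -1], [-16.5, -2.9, 4.3, 0, 0, 7.2, -1], [-16.5, -2.9, 4.3, 0, 0, 7.2, -1], [-16.5, -2.9, 4.3, 0, 0, 7.2, -1], [-16.5, -2.9, 4.3, 0, 0, 7.2, -1], [-16.5, -2.9, 4.3, 0, 0, 7.2, -1], [-16.5, -2.9, 4.3, 0, 0, 7.2, -1]])

```text
clock: 3.0
ee_pos: [0.5871, -0.2685, 0.2]
tcp_rot: [-0.0, 0.743, 0.67, -0.002]
force: [0.7, 0.3, -0.9]
opening: 1.004
gripper_force: 0.0
```

```bash
python3 -c "
from h import *
go(.5886,-.268,.074,-5.6);print(tcp()[0],tcp()[2]['qpos'])"
```

```text
yaw -5.9 row [0.03 0.06 4.2 ] [-0.03  0.03 -0.06] t 3.0
[ 0.5870716  -0.26847692  0.19997117] [-0.2719271   0.44169303  0.85356051  1.55000656 -0.33707914  1.3062879
  0.52008585]
```

>>> play_rows(commands=[[0, 0.05, 1.5, 0, 0, 0, -1], [0, 0.05, 3, 0, 0, 0, -1], [0, 0.05, 4.2, 0, 0, 0, -1], [0, 0.05, 4.2, 0, 0, 0, -1], [0, 0.05, 4.2, 0, 0, 0, -1], [0, 0.05, 4.2, 0, 0, 0, 1], [0, 0.05, 4.2, 0, 0, 0, 1], [0, 0.05, 4.2, 0, 0, 0, 1], [0, 0.05, 4.2, 0, 0, 0, 1], [0, 0.05, 4.2, 0, 0, 0, 1], [0, 0.05, 4.2, 0, 0, 0, 1], [0, 0.05, 4.2, 0, 0, 0, 1]])

```text
clock: 4.2
ee_pos: [0.5898, -0.2651, 0.076]
tcp_rot: [0.0, 0.741, 0.671, 0.0]
force: [-1.5, 1.9, 5.7]
opening: 0.199
gripper_force: 59.3
```

```bash
python3 -c "
from h import *
go(.5886,-.268,.275,-5.6);print(tcp()[0],tcp()[2]['qpos'])"
```

```text
yaw -5.6 row [-0.1  -0.02 -6.63] [ 0.01 -0.   -0.01] t 4.2
[ 0.58977108 -0.2650727   0.07602468] [-0.2273895   0.55457013  0.78385616  1.67452223 -0.43218604  1.09338672
  0.58579922]
```

>>> play_rows(commands=[[0, 0, -1, 0, 0, 0, 1], [0, 0, -2.2, 0, 0, 0, 1], [0, 0, -3.5, 0, 0, 0, 1], [0, 0, -5, 0, 0, 0, 1], [0, 0, -6.5, 0, 0, 0, 1], [0, 0, -7.6, 0, 0, 0, 1], [0, 0, -7.6, 0, 0, 0, 1], [0, 0, -7.6, 0, 0, 0, 1], [0, 0, -7.6, 0, 0, 0, 1]])

```text
clock: 5.1
ee_pos: [0.589, -0.2645, 0.3017]
tcp_rot: [-0.001, 0.741, 0.671, -0.001]
force: [0.7, -0.4, -1.9]
opening: 0.196
gripper_force: 58.9
```

```bash
cat >> h.py <<'E'
def poleat(n="top"):
    p=camera(n); pos,R,s=tcp(); A=pts(p,np.ones((480,640),bool)); M=R.as_matrix()
    d0=-M[:,0]; q=A-pos; along=q@d0; lat=q@M[:,1]
    k=(abs(lat)<.03)&(abs(along)<.22)&(abs(along)>.06)&(abs(q[:,2]-.024)<.012); B=A[k]
    mu=B.mean(0);u,sv,v=np.linalg.svd(B-mu,full_matrices=False);d=v[0]*np.sign(v[0]@d0);t=(B-mu)@d
    h=hsv(p); red=((h[...,0]<8)|(h[...,0]>172))&(h[...,1]>150)
    C=pts(p,red); C=C[np.linalg.norm(C-pos-d0*.18,axis=1)<.08]
    tip=mu+d*np.percentile(t,99.5)
    print(n,"dir",d.round(3),"yaw",np.degrees(np.arctan2(d[1],d[0])).round(1),"len",np.ptp(t).round(3),"tip",tip.round(4),"pin",(tip-.01*d).round(4),"redlow",C.min(0).round(3) if len(C) else '', "n",len(B)); return p
E
python3 -c "
from h import *
print(tcp()[0],tcp()[2]['force']);
for n in('top','scene'): poleat(n)
a=np.radians(100)
go(.679,.004,.305,10)"
```

```text
[ 0.58899696 -0.264456    0.30170532] [ 0.65402831 -0.40023761 -1.9264774 ]
top dir [-0.095 -0.995 -0.012] yaw -95.4 len 0.129 tip [ 0.5949 -0.204   0.3252] pin [ 0.5959 -0.1941  0.3254] redlow  n 1225
scene dir [-0.098 -0.995 -0.002] yaw -95.6 len 0.383 tip [ 0.5735 -0.4587  0.3235] pin [ 0.5745 -0.4487  0.3235] redlow  n 2593
yaw -5.6 row [ 9.2   2.11 -0.11] [-0.03 -0.01 -3.13] t 5.2
```

>>> play_rows(commands=[[1, 0.2, -0.2, 0, 0, 0, 1], [2.3, 0.5, -0.3, 0, 0, -0.6, 1], [3.6, 0.8, -0.3, 0, 0, -1.2, 1], [5, 1.1, -0.3, 0, 0, -1.8, 1], [6.4, 1.4, -0.3, 0, 0, -2.4, 1], [7.7, 1.7, -0.3, 0, 0, -2.9, 1], [8.7, 2, -0.2, 0, 0, -3.1, 1], [9.2, 2.1, -0.2, 0, 0, -3.1, 1], [9.3, 2.1, -0.1, 0, 0, -3.1, 1], [9.3, 2.1, -0.1, 0, 0, -3.1, 1], [9.3, 2.1, -0.1, 0, 0, -3.1, 1]])

```text
clock: 6.3
ee_pos: [0.6791, 0.0038, 0.3065]
tcp_rot: [0.0, 0.645, 0.764, -0.0]
force: [-0.7, -0.2, -2.2]
opening: 0.202
gripper_force: 58.8
```

```bash
sed -i 's/d0=-M/d0=M/' h.py; python3 -c "
from h import *
print(tcp()[0],tcp()[2]['force']);
for n in('top','scene'): p=poleat(n); save(p,n+'2'); print(np.round(ring(p)[0],1))
a=np.hstack([cv2.imread('pics/scene2.png')[80:380,300:640],cv2.imread('pics/top2.png')[80:380,100:440]]);cv2.imwrite('pics/c2.png',a)
go(.679,.007,.305,10)"
```

```text
[0.67913422 0.00376027 0.30647133] [-0.69967747 -0.23877601 -2.21023765]
top dir [-0.168  0.986  0.002] yaw 99.7 len 0.383 tip [0.6472 0.1887 0.3311] pin [0.6489 0.1788 0.3311] redlow [0.64  0.163 0.259] n 1585
[]
scene dir [-0.168  0.986  0.001] yaw 99.7 len 0.384 tip [0.6507 0.1857 0.3293] pin [0.6524 0.1758 0.3293] redlow [0.64  0.163 0.262] n 2250
[]
yaw 9.7 row [0.09 0.01 0.06] [ 0.    0.01 -0.06] t 6.4
```

View pics/c2.png

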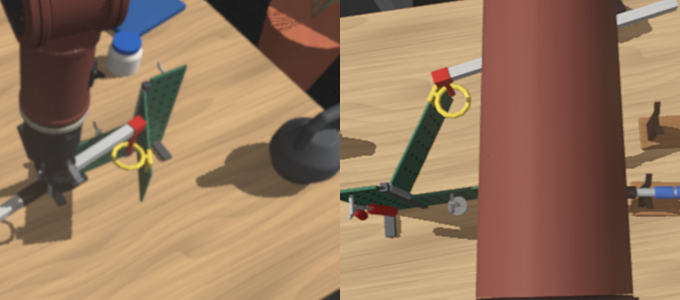

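The crops show the pin's end just over the yellow ring in both views (scene crop (130,150), top crop (450,92)). The measured offset is about 4 mm, so I can lower the pin.

>>> play_rows(commands=[[0.15, -0.05, 0, 0, 0, 0, 1], [0.15, -0.05, 0, 0, 0, 0, 1], [0.15, -0.05, 0.3, 0, 0, 0, 1], [0.15, -0.05, 0.6, 0, 0, 0, 1], [0.15, -0.05, 0.9, 0, 0, 0, 1], [0.15, -0.05, 1.2, 0, 0, 0, 1], [0.15, -0.05, 1.5, 0, 0, 0, 1], [0.15, -0.05, 1.55, 0, 0, 0, 1], [0.15, -0.05, 1.55, 0, 0, 0, 1], [0.15, -0.05, 1.55, 0, 0, 0, 1], [0.15, -0.05, 1.55, 0, 0, 0, 1]])

```text
clock: 7.5
ee_pos: [0.6776, 0.0106, 0.2604]
tcp_rot: [0.0, 0.644, 0.765, 0.0]
force: [-0.6, 0.3, -1.6]
opening: 0.197
gripper_force: 58.8
```

```bash
python3 -c "
from h import *
print(tcp()[0],tcp()[2]['force']);
for n in('top','scene'): p=poleat(n); save(p,n+'3')
a=np.hstack([cv2.imread('pics/scene3.png')[180:300,370:500],cv2.imread('pics/top3.png')[130:250,150:280]]);cv2.imwrite('pics/c3.png',cv2.resize(a,None,fx=3,fy=3))
h=np.array([.518,.298]);e=np.array([.648,.181])-h
pos=tcp()[0][:2]; M=tcp()[1].as_matrix()
# waypoints: pin path offset 17mm along tangent; hand rigid translation
th0=np.degrees(np.arctan2(e[1],e[0]))
pin0=np.array([.6497,.1815])
for k in np.linspace(0,62,9):
    a=np.radians(th0-k); c=h+.1746*np.array([np.cos(a),np.sin(a)]); t=np.array([np.sin(a),-np.cos(a)])
    pn=c+t*.017; dw=np.r_[pn-pin0,0]; print(round(k),pn.round(3),(M.T@dw/.03).round(2), (pos+dw[:2]).round(3))
"
```

```text
[0.67761145 0.01064263 0.26036585] [-0.57188656  0.2797788  -1.63185324]
top dir [-0.172  0.985  0.002] yaw 99.9 len 0.384 tip [0.6451 0.1954 0.285 ] pin [0.6468 0.1856 0.285 ] redlow [0.637 0.17  0.217] n 1434
scene dir [-0.172  0.985  0.001] yaw 99.9 len 0.384 tip [0.6482 0.1924 0.2831] pin [0.6499 0.1826 0.283 ] redlow [0.638 0.17  0.22 ] n 2030
0 [0.636 0.169] [-0.35 -0.51 -0.  ] [ 0.664 -0.002]
8 [0.618 0.154] [-0.73 -1.2  -0.  ] [ 0.646 -0.017]
16 [0.598 0.142] [-1.01 -1.94 -0.  ] [ 0.625 -0.029]
23 [0.576 0.132] [-1.19 -2.71 -0.  ] [ 0.604 -0.039]
31 [0.553 0.126] [-1.27 -3.5  -0.  ] [ 0.581 -0.045]
39 [0.529 0.123] [-1.24 -4.29 -0.  ] [ 0.557 -0.048]
46 [0.506 0.123] [-1.1  -5.07 -0.  ] [ 0.533 -0.048]
54 [0.482 0.126] [-0.86 -5.82 -0.  ] [ 0.51  -0.045]
62 [0.459 0.133] [-0.52 -6.53 -0.  ] [ 0.487 -0.038]
```

View pics/c3.png

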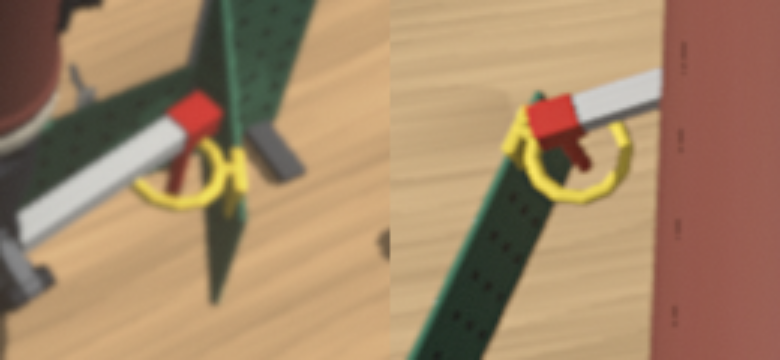

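The pin is inside the ring in both views (left crop (178,185), right crop (580,155)). Next I pull along the arc.

>>> play_rows(commands=[[-0.35, -0.5, 0, 0, 0, 0, 1], [-0.35, -0.5, 0, 0, 0, 0, 1], [-0.55, -0.85, 0, 0, 0, 0, 1], [-0.75, -1.2, 0, 0, 0, 0, 1], [-0.9, -1.6, 0, 0, 0, 0, 1], [-1.0, -1.95, 0, 0, 0, 0, 1], [-1.1, -2.3, 0, 0, 0, 0, 1], [-1.2, -2.7, 0, 0, 0, 0, 1], [-1.25, -3.1, 0, 0, 0, 0, 1], [-1.27, -3.5, 0, 0, 0, 0, 1], [-1.27, -3.5, 0, 0, 0, 0, 1]])

```text
clock: 8.7
ee_pos: [0.579, -0.0457, 0.2601]
tcp_rot: [-0.0, 0.644, 0.765, 0.0]
force: [-0.3, 0.6, -1.5]
opening: 0.201
gripper_force: 59.0
```

```bash
cat >> h.py <<'E'
def flap(p):
    A=pts(p,np.ones((480,640),bool)); T=A[(A[:,2]>.19)&(A[:,2]<.226)&(np.hypot(A[:,0]-.518,A[:,1]-.298)<.21)&(np.hypot(A[:,0]-.518,A[:,1]-.298)>.03)&(A[:,1]<.29)]
    h=np.array([.518,.298]); th=np.degrees(np.arctan2(T[:,1]-h[1],T[:,0]-h[0]))+91.4
    w=pts(p,ring(p)[1]);w=w[w[:,2]>.2]
    print("flap deg pctl",np.percentile(th,[10,25,50,75,90]).round(1),"n",len(T),"yellow",w.mean(0).round(3),w.min(0).round(3),w.max(0).round(3))
E
python3 -c "
from h import *
print(tcp()[0],tcp()[2]['force'],tcp()[2]['ft_torque']);
for n in('top','scene'): p=poleat(n);flap(p)
"
```

```text
[ 0.57897546 -0.0457093   0.26013426] [-0.28960597  0.64292353 -1.54095799] [-0.01528338 -0.01061076  0.02180327]
top dir [-0.171  0.985  0.003] yaw 99.8 len 0.383 tip [0.5473 0.1395 0.2853] pin [0.549  0.1296 0.2853] redlow [0.539 0.114 0.232] n 1280
flap deg pctl [29.7 30.2 30.9 32.3 34.3] n 824 yellow [0.572 0.141 0.236] [0.536 0.108 0.203] [0.605 0.163 0.24 ]
scene dir [-0.172  0.985  0.002] yaw 99.9 len 0.383 tip [0.5509 0.1371 0.2828] pin [0.5526 0.1272 0.2827] redlow [0.541 0.115 0.215] n 1932
flap deg pctl [29.2 30.3 31.2 32.6 35.1] n 617 yellow [0.58  0.136 0.234] [0.54  0.103 0.205] [0.605 0.16  0.238]
```

>>> play_rows(commands=[[0.02, -0.4, 0, 0, 0, 0, 1], [0.03, -0.8, 0, 0, 0, 0, 1], [0.1, -1.2, 0, 0, 0, 0, 1], [0.17, -1.55, 0, 0, 0, 0, 1], [0.28, -1.95, 0, 0, 0, 0, 1], [0.4, -2.3, 0, 0, 0, 0, 1], [0.55, -2.65, 0, 0, 0, 0, 1], [0.65, -2.85, 0, 0, 0, 0, 1], [0.75, -3.05, 0, 0, 0, 0, 1], [0.75, -3.1, 0, 0, 0, 0, 1], [0.75, -3.1, 0, 0, 0, 0, 1], [0.75, -3.1, 0, 0, 0, 0, 1]])

```text
clock: 10.0
ee_pos: [0.4863, -0.039, 0.2604]
tcp_rot: [0.001, 0.644, 0.765, 0.001]
force: [6.5, -0.2, -1.6]
opening: 0.2
gripper_force: 59.8
```

```bash
python3 -c "
from h import *
print(tcp()[0],tcp()[2]['force'],tcp()[2]['ft_torque']);
for n in('top','scene'): p=poleat(n);flap(p); save(p,n+'4')
a=np.hstack([cv2.imread('pics/scene4.png')[150:310,300:500],cv2.imread('pics/top4.png')[150:310,100:300]]);cv2.imwrite('pics/c4.png',cv2.resize(a,None,fx=2,fy=2))
"
```

```text
[ 0.48632317 -0.0389566   0.26044376] [ 6.54661332 -0.20592994 -1.56111808] [-0.29102361 -1.38602711 -0.93852589]
top dir [-0.155  0.988  0.013] yaw 98.9 len 0.128 tip [0.4584 0.1466 0.2861] pin [0.4599 0.1367 0.2859] redlow [0.45  0.121 0.275] n 1084
flap deg pctl [0.5 0.8 1.3 2.4 4.1] n 652 yellow [0.489 0.136 0.236] [0.449 0.106 0.208] [0.518 0.163 0.271]
scene dir [-0.154  0.988 -0.002] yaw 98.9 len 0.383 tip [0.4612 0.1427 0.2821] pin [0.4628 0.1328 0.2821] redlow [0.449 0.121 0.218] n 1755
flap deg pctl [1.3 1.9 2.7 4.1 6.3] n 1013 yellow [0.494 0.131 0.234] [0.455 0.104 0.227] [0.52  0.16  0.238]
```

View pics/c4.png

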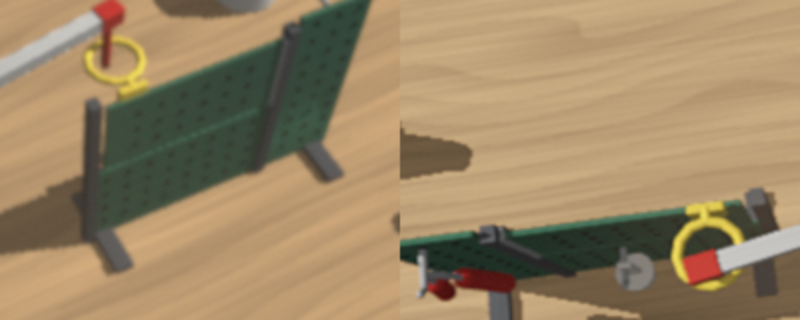

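The flap is flush with the board in both views and sits against its stop at 6.5 N. I'll centre the pin in the ring and lift it out.

>>> play_rows(commands=[[0, 0, 0, 0, 0, 0, 1], [0, 0.3, 0, 0, 0, 0, 1], [0, 0.55, 0, 0, 0, 0, 1], [0, 0.55, 0, 0, 0, 0, 1], [0, 0.55, -0.4, 0, 0, 0, 1], [0, 0.55, -0.8, 0, 0, 0, 1], [0, 0.55, -1.2, 0, 0, 0, 1], [0, 0.55, -1.6, 0, 0, 0, 1], [0, 0.55, -2, 0, 0, 0, 1], [0, 0.55, -2, 0, 0, 0, 1], [0, 0.55, -2, 0, 0, 0, 1]])

```text
clock: 11.2
ee_pos: [0.5012, -0.0357, 0.3199]
tcp_rot: [0.0, 0.644, 0.765, 0.0]
force: [0.2, 0.4, -1.9]
opening: 0.2
gripper_force: 59.1
```

```bash
python3 -c "
from h import *
print(tcp()[0],tcp()[2]['force'],tcp()[2]['ft_torque']);
for n in('top','scene'): p=poleat(n);flap(p)
go(.5898,-.2651,.31,-5.6)
"
```

```text
[ 0.50123998 -0.03569957  0.31994366] [ 0.19423513  0.39721664 -1.85783268] [-0.04050467  0.00040791 -0.01286638]
top dir [-0.172  0.985  0.014] yaw 99.9 len 0.128 tip [0.4698 0.1494 0.3459] pin [0.4715 0.1395 0.3458] redlow [0.462 0.124 0.275] n 1317
flap deg pctl [0.7 0.9 1.5 2.6 4.4] n 597 yellow [0.477 0.131 0.236] [0.45  0.104 0.222] [0.518 0.162 0.239]
scene dir [-0.171  0.985  0.001] yaw 99.9 len 0.383 tip [0.4729 0.1463 0.3417] pin [0.4746 0.1365 0.3417] redlow [0.462 0.124 0.275] n 1980
flap deg pctl [1.5 2.1 2.7 4.1 6.3] n 987 yellow [0.489 0.131 0.234] [0.452 0.104 0.226] [0.519 0.159 0.237]
yaw 9.9 row [-8.04  1.61  0.31] [-0.01  0.    3.09] t 11.3
```

>>> play_rows(commands=[[-0.8, 0.1, 0, 0, 0, 0, 1], [-2, 0.4, 0, 0, 0, 0.6, 1], [-3.3, 0.7, 0, 0, 0, 1.2, 1], [-4.6, 1, 0.1, 0, 0, 1.8, 1], [-5.9, 1.2, 0.2, 0, 0, 2.4, 1], [-7, 1.4, 0.3, 0, 0, 2.9, 1], [-7.7, 1.55, 0.3, 0, 0, 3.1, 1], [-8, 1.6, 0.3, 0, 0, 3.1, 1], [-8.05, 1.6, 0.3, 0, 0, 3.1, 1], [-8.05, 1.6, 0.3, 0, 0, 3.1, 1], [-8.05, 1.6, 0.3, 0, 0, 3.1, 1]])

```text
clock: 12.4
ee_pos: [0.59, -0.264, 0.311]
tcp_rot: [-0.0, 0.74, 0.672, 0.0]
force: [-0.0, 0.1, -0.5]
opening: 0.199
gripper_force: 59.1
```

```bash
python3 -c "
from h import *
print(tcp()[0],tcp()[2]['force'],tcp()[2]['ft_torque']);
poleat('scene')
go(.5898,-.2651,.12,-5.6)
go(.5898,-.2651,.077,-5.6)
"
```

```text
[ 0.58999814 -0.26402297  0.31098917] [-0.00209638  0.07776618 -0.4773053 ] [-0.0289744   0.00459328 -0.0205407 ]
scene dir [0.097 0.995 0.002] yaw 84.4 len 0.383 tip [ 0.6116 -0.0803  0.3336] pin [ 0.6106 -0.0902  0.3335] redlow [ 0.599 -0.102  0.264] n 2674
yaw -5.5 row [-0.04 -0.01  6.37] [ 0.01 -0.01  0.01] t 12.45
yaw -5.5 row [-0.05 -0.01  7.8 ] [ 0.01 -0.01  0.01] t 12.45
```

>>> play_rows(commands=[[-0.05, 0, 1.3, 0, 0, 0, 1], [-0.05, 0, 2.6, 0, 0, 0, 1], [-0.05, 0, 3.9, 0, 0, 0, 1], [-0.05, 0, 5.2, 0, 0, 0, 1], [-0.05, 0, 6, 0, 0, 0, 1], [-0.05, 0, 6.6, 0, 0, 0, 1], [-0.05, 0, 7.1, 0, 0, 0, 1], [-0.05, 0, 7.5, 0, 0, 0, 1], [-0.05, 0, 7.75, 0, 0, 0, 1], [-0.05, 0, 7.75, 0, 0, 0, 1], [-0.05, 0, 7.75, 0, 0, 0, 1], [-0.05, 0, 7.75, 0, 0, 0, 1]])

```text
clock: 13.65
ee_pos: [0.5902, -0.2673, 0.0792]
tcp_rot: [0.001, 0.741, 0.671, 0.0]
force: [-0.3, -0.3, -1.6]
opening: 0.199
gripper_force: 59.1
```

```bash
python3 -c "
from h import *
print(tcp()[0],tcp()[2]['force'],tcp()[2]['ft_torque']);
poleat('scene')
go(.5898,-.2651,.075,-5.6)
"
```

```text
[ 0.59016368 -0.26726943  0.07922636] [-0.27744751 -0.34210393 -1.5867366 ] [-0.09467029  0.04061552 -0.06093232]
scene dir [0.098 0.995 0.001] yaw 84.4 len 0.383 tip [ 0.6099 -0.0835  0.1025] pin [ 0.6089 -0.0935  0.1025] redlow [ 0.6   -0.105  0.043] n 1955
yaw -5.6 row [ 0.07 -0.02  0.14] [ 0.01  0.   -0.01] t 13.7
```

>>> play_rows(commands=[[0.05, 0, 0.07, 0, 0, 0, 1], [0.05, 0, 0.12, 0, 0, 0, 1], [0.05, 0, 0.12, 0, 0, 0, 1], [0.05, 0, 0.12, 0, 0, 0, 0.3], [0.05, 0, 0.12, 0, 0, 0, -0.3], [0.05, 0, 0.12, 0, 0, 0, -1], [0.05, 0, 0.12, 0, 0, 0, -1], [0.05, 0, 0.12, 0, 0, 0, -1], [0.05, 0, 0.12, 0, 0, 0, -1], [0.05, 0, 0.12, 0, 0, 0, -1], [0.05, 0, 0.12, 0, 0, 0, -1]])

```text
clock: 14.8
ee_pos: [0.5898, -0.2654, 0.0747]
tcp_rot: [-0.0, 0.741, 0.671, -0.0]
force: [0.7, -0.8, -0.1]
opening: 1.002
gripper_force: 0.0
```

>>> play_rows(commands=[[0, 0, -0.5, 0, 0, 0, -1], [0, 0, -1, 0, 0, 0, -1], [0, 0, -2, 0, 0, 0, -1], [0, 0, -3.5, 0, 0, 0, -1], [0, 0, -5, 0, 0, 0, -1], [0, 0, -6, 0, 0, 0, -1], [0, 0, -6, 0, 0, 0, -1], [0, 0, -6, 0, 0, 0, -1], [0, 0, -6, 0, 0, 0, -1]])

```text
clock: 15.7
ee_pos: [0.5895, -0.2652, 0.2543]
tcp_rot: [-0.0, 0.741, 0.671, -0.0]
force: [-0.9, -0.1, -0.7]
opening: 1.0
gripper_force: 0.0
```

```bash
python3 -c "
from h import *
print(tcp()[0],tcp()[2]['force'],tcp()[2]['qd'].round(3) if hasattr(tcp()[2]['qd'],'round') else '')
for n in ('scene','top'):
    p=camera(n); save(p,n+'5'); flap(p)
    A=pts(p,np.ones((480,640),bool)); B=A[(A[:,2]>.094)&(A[:,2]<.107)&(A[:,1]<-.03)&(A[:,0]>.55)&(A[:,0]<.64)]
    mu=B.mean(0);u,s,v=np.linalg.svd(B-mu,full_matrices=False);d=v[0]*np.sign(v[0,1]);t=(B-mu)@d
    print(n,mu.round(4),d.round(4),(mu+d*(np.percentile(t,.5)+np.percentile(t,99.5))/2).round(4),np.ptp(t))
"
```

```text
[ 0.58948326 -0.26516731  0.25430109] [-0.89456645 -0.1156966  -0.66029731] [ 0.001  0.011 -0.008  0.007 -0.001 -0.003 -0.001]
flap deg pctl [1.5 2.1 2.8 4.  6.4] n 995 yellow [0.489 0.131 0.234] [0.451 0.104 0.227] [0.519 0.159 0.237]
scene [ 0.5906 -0.2756  0.1   ] [0.0985 0.9951 0.0012] [ 0.5911 -0.2702  0.1   ] 0.3828351595350069
flap deg pctl [0.5 0.8 1.3 2.4 4.1] n 657 yellow [0.484 0.133 0.236] [0.449 0.104 0.209] [0.519 0.163 0.241]
top [ 0.5976 -0.1993  0.1019] [0.0997 0.995  0.001 ] [ 0.5974 -0.2011  0.1019] 0.2549698372431398
```

View pics/scene5.png

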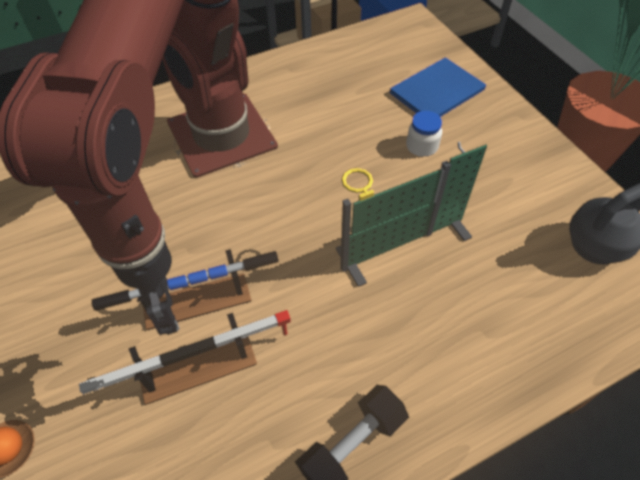

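The pole lies in its forks as at the start (red end at (285,320), middle within 3 mm), the flap is shut with the ring at (358,180), and the gripper is clear.

```bash
python3 -c "
from workcell import *
print(finish_job())"
```

```text
the job is handed in; nothing more can be done
None
```

I pulled the flap shut with the hook pole and put the pole back on its rest about 3 mm from where it lay, then handed the job in at about 16 s; no verdict came back.

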